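# Roll the settled spray bottle over to the green band

### The job

The light blue spray bottle lies on its side on the dark mat, and its contents have settled to the lower side. With a fingertip on top of it, roll it (do not slide it) over the mat until it lies at rest along the middle of the green band, then take the hand away. Do not pick the bottle up or stand it up, and leave the bottles, tub, tube and cup round the mat where they are.

Things in the scene. Friction and masses are not known exactly. Their poses are not given: they have to be found in the camera images.
- mist_bottle: Light blue spray bottle, white nozzle, loose, 0.13 kg, lying on its side: a cylinder 39 mm in diameter and 90 mm long, then a thinner neck and nozzle (23 mm across) to 123 mm in all. The origin is the centre of the cylinder's foot disc; its z axis is the bottle's own axis, from foot to nozzle; x and y turn with it as it rolls. At the start its x axis points down.
- bottle_mid (a point): Point on the bottle's axis, half-way along the 39 mm cylinder (45 mm from its foot), 19.5 mm above the mat while it lies; the bottle's topmost line is 19.5 mm above it. It stops within 2 cm when let go. Pushed level from behind it may slide instead of rolling; driven by a light press on top, it moves half as far as the fingertip.
- mat: Dark rubber mat fixed to the table, 170 mm along its x, 250 mm along its y, 3 mm thick; origin at the centre of its underside. The bottle lies roughly along the mat's x, nozzle to +x, on one half of the mat, the green band on the other (which is which varies): it has to travel 65 to 160 mm along the mat's +y or -y.
- band (a point): Centre of the green band, a strip of thin tape stuck on the mat's top (this point is at z = 3 mm); axes parallel to the mat's. The band is 44 mm wide along y and 124 mm long along x.
- red_varnish: Loose bystander beside the mat: small varnish bottle, dark red, black cap, 31x31x72 mm, standing; origin at the centre of its underside.
- cream_varnish: Loose bystander beside the mat: small varnish bottle, cream, black cap, 26x26x72 mm, standing; origin at the centre of its underside.
- powder_tub: Loose bystander beside the mat: white round tub with white lid, 55 mm across, 44 mm high, standing; origin at the centre of its underside.
- cream_tube: Loose bystander beside the mat: cream tube standing on its green cap, 35x40x106 mm, standing; origin at the centre of its underside.
- pink_cup: Loose bystander beside the mat: small pink cup, 33 mm across, 28 mm high, standing; origin at the centre of its underside.

How it is judged (in metres and radians):
On the way:
1. the bottle has been rolled over half a turn, so that the side that was below is on top (within 35 degrees) (angle between mist_bottle's own x axis and vertical below 0.6 rad).
At the end, for the whole second after the job is handed in: The bottle lies at rest on the mat along the green band: its axis point bottle_mid is within 13 mm of the band's centre line and within 60 mm of the band's centre along it, and its axis is within 0.3 rad (17 degrees) of the band's direction (y of bottle_mid in the frame of band between -0.013 and 0.013 m and x of bottle_mid in the frame of band between -0.06 and 0.06 m and z of bottle_mid in the frame of band between 0.014 and 0.025 m and angle between the z axis of mist_bottle and the x axis of band, either way round below 0.3 rad and linear speed of mist_bottle below 0.01 m/s); the robot touches nothing.
It fails at once if the bottle is lifted more than 10 mm off the mat or stood up (z of bottle_mid in the frame of band above 0.0295 m).
It fails at once if a bystander (varnish bottle, tub, tube or cup) is moved more than 15 mm (distance of any of red_varnish, cream_varnish, powder_tub, cream_tube, pink_cup from where it was at the start of the episode above 0.015 m).
It also fails if it takes over 64 s, if anything falls off the work surface, if the arm or the gripper's body presses on something with over 40 N, if the wrist force passes 120 N, or if a joint passes its speed limit or range.

### The arm

A 6-joint arm with a two-finger parallel gripper is mounted at the origin on the work surface; the furniture and walls round the work are solid. World frame = base frame: x ahead of the robot, y to its left, z up, the work surface at z = 0. Lengths are in mm, angles in degrees, forces in N, time in s.
With the tool pointing down it reaches from about 250 to 775 mm from the base axis. Payload 4 kg.
Tool frame: the origin (TCP) lies at the very end of the fingers, on their centre line; the grasp point (between the pads) lies 19 mm behind it; z points along the fingers, y is the line along which they close (so a half turn about z gives the same grasp; the last joint's range is limited). The gripper opens to 94 mm and grips with 3 to 60 N. Pads are 16 mm wide; open, the fingers measure 119 mm over their backs; the gripper's body (75 mm by 177 mm) begins 78 mm behind the grasp point.
Start: joints at [62.504, 4.996, 78.535, -0, 96.463, -5.907], TCP at [202.382, 511.431, 205.506] pointing down, gripper open.
Joint ranges: [-177.83, 177.83], [-43.37, 116.18], [15.69, 146.23], [-61.86, 241.86], [9.47, 152.12], [-147.06, 147.06]. Speed limits (degrees/s): [159.86, 159.86, 180, 180, 180, 180].

### API

Orientations are given as [roll, pitch, yaw] about the fixed x, y, z axes, in that order (R = Rz(yaw) Ry(pitch) Rx(roll)).
In Python, from rig import r gives the robot as it stands.
- The arm moves only by the tool carry_out, never from a script. Its argument "targets" is a list that holds one entry, the list of rows, each a list of 7 numbers: the closure, from 0 (fully open) to 1 (shut), then the shift along the tool's x, y, z scaled (see below), then the turn, a rotation vector about the tool's x, y, z scaled (see below). In form: [[[grip, x, y, z, rx, ry, rz], ...]]. A call has exactly 8 rows; each row shifts and turns the commanded pose from where the row before left it, along the tool's axes as they then stand; what a row does not reach is not made up. The controller multiplies each number of a shift by 25 mm and each number of a turn by 5 degrees. A row lasts 1/8 s, in which the tool goes at most 62.5 mm and 10.7 degrees, less where a joint would pass 70% of its speed; a pose out of reach is approached as far as the arm can. A call with a number of a shift or a turn outside -1 to 1 is refused whole. A call with a gripper value outside its range is refused whole. The fingers move at their own pace and stop on an object; "grip_force" is the grip in N (left out, the last holds). Time passes only in rows, so rows that do not move let the fingers close, or fill a call up. It gives the time, the measured TCP pose, the force, the opening and the grip force at its end, in the units of the state.
- r.read_state(): the state, without advancing time (a new reading comes with each control period).
- r.camera(name): name is "scene" or "side" or "wrist"; returns the picture (480x640x3 uint8, blue, green, red); there is no depth.
- r.get_calibration(name): a dict with "vertical_fov" (degrees; the focal length in pixels is half the picture's height over the tangent of half this angle, whatever the lens; pixels are square), "cx", "cy" (the principal point, pixels), "view" (4x4, takes a point from world to camera coordinates); the wrist camera has in their place "tool_from_camera" (4x4, takes a point from camera to tool coordinates, whose origin is the TCP and whose axes are the flange's). Camera axes: x right, y down, z forward; pixel columns grow to the right and rows downward; lengths in mm; the calibration is good to about 2 mm. A picture is of the moment at which its call begins: read the wrist's pose just before it. get_calibration takes no time and is no camera call.
- r.sign_off(): hands the job in; it is judged then, once.
Trained networks look in the newest picture that a camera, given by its name, has taken for a name from the list of things; names that differ only in an ending like _2 or _b are one class to them, and where a whole thing is asked for, a point or a joint stands for the part that bears it (a point fixed in the world has none). Each returns a list of dicts, best first, with "p" (0 to 1); they miss things now and then, are a little off and sometimes report something else, mostly with a low value. They report only what shows in the picture. A call takes as long as a camera call.
- r.outline_of(camera, query): "region" (480x640 bool, what is visible of it) and "extent" ([centre column, centre row, width, height] as shares, 0 to 1, of the picture: columns of its width, rows of its height, round what is visible of it).
- r.landmark_of(camera, query): "xy" ([column, row] as shares, 0 to 1, of the picture: columns of its width, rows of its height: a listed point, or the origin of a listed thing).
The state is a dict: "clock": time; "joints": joint angles; "joint_velocities": joint speeds; "joint_torque": joint torques, N m; "ee_pos": TCP position; "tool_rot": TCP orientation; "contact_force": force on the tool from outside, world axes, zero at the start; "torque": the same for the moment, N m; "finger_gap": opening from 0.0 (shut) to 1.0 (fully open); "grasp_force": force on a finger pad.
Only numpy, scipy, OpenCV 4.12 (cv2) and the standard library are available. Lean on these libraries where they do the work, as an engineer would, in place of code of your own. Each camera call takes 0.05 s, during which the arm holds its last target. There are 200 camera calls.

## Working session

There is one attempt and no reset: what is moved stays moved. The work goes in short steps, Python scripts to look and compute and a tool call to move; the robot and the scene stay as the last step left them, time stands still between calls to the robot, and variables do not carry over. Pictures are saved under pics/ and viewed, at most 10 in all, crops included, and the job is handed in when it is done.

Besides the shell and the picture viewer there is one more tool, called in YAML: its name, and indented under it one key for each argument. carry_out: Moves the arm, as the interface text tells. Shifts and turns lie within -1 to 1; 1 stands for 25 mm of shift or 5 degrees of turn. Its arguments: {"type":"object","properties":{"targets":{"type":"array","items":{"type":"array","items":{"type":"array","items":{"type":"number","minimum":-1,"maximum":1}}}},"grip_force":{"type":"number"}},"required":["targets"]}

```bash
mkdir -p pics
cat > h.py <<'E'
import numpy as np, cv2
from rig import r
def ray(cam,u,v):
    c=r.get_calibration(cam); f=240/np.tan(np.radians(c["vertical_fov"])/2)
    d=np.array([(u-c["cx"])/f,(v-c["cy"])/f,1]); V=np.array(c["view"])
    R=V[:3,:3]; return -R.T@V[:3,3], R.T@d
def at(cam,u,v,z):
    o,d=ray(cam,u,v); return o+d*(z-o[2])/d[2]
def tri(p):
    A=0;b=0
    for cam,u,v in p:
        o,d=ray(cam,u,v); d=d/np.linalg.norm(d); P=np.eye(3)-np.outer(d,d); A=A+P; b=b+P@o
    return np.linalg.solve(A,b)
E
python3 - <<'E'
from h import *
np.set_printoptions(precision=1,suppress=True)
for c in("scene","side"):
    im=r.camera(c); cv2.imwrite(f"pics/{c}0.png",im)
    print(c, ray(c,320,240))
    for q,z in(("bottle_mid",22.5),("mist_bottle",22.5),("band",3),("mat",0),("red_varnish",0),("cream_varnish",0),("powder_tub",0),("cream_tube",0),("pink_cup",0)):
        for d in r.landmark_of(c,q)[:1]:
            u,v=d["xy"][0]*640,d["xy"][1]*480
            print(q,round(d["p"],2),np.array([u,v]),at(c,u,v,z))
print(r.read_state())
E
```

```text
scene (array([  -1.1, -167. ,  451.6]), array([ 0.6,  0.7, -0.5]))
bottle_mid 0.95 [310.2 263.6] [442.1 357.1  22.5]
mist_bottle 0.95 [288.4 272.6] [394.4 359.8  22.5]
band 0.54 [251.1 286.9] [335.9 390.8   3. ]
mat 0.97 [332.8 281.6] [456.3 312.1   0. ]
cream_varnish 0.58 [266.8 298.5] [338.9 348.8   0. ]
powder_tub 0.96 [250.6 284.8] [341.2 400.5   0. ]
cream_tube 0.81 [327.2 235. ] [566.6 447.7   0. ]
pink_cup 0.7 [294.9 252.8] [468.8 435.1   0. ]
side (array([ 268.1, 1060.3,  501.7]), array([ 0.3, -0.8, -0.5]))
bottle_mid 0.68 [349.8 256.1] [439.6 356.5  22.5]
mist_bottle 0.81 [368.8 264.3] [400.5 371.6  22.5]
band 0.64 [363.7 230.3] [444.1 225.3   3. ]
mat 0.94 [346.9 252.2] [456.6 312.1  -0. ]
red_varnish 0.76 [406.8 262.5] [340.4 311.4  -0. ]
cream_varnish 0.54 [404.9 271.1] [339.2 340.2   0. ]
cream_tube 0.55 [269.2 281.2] [562.4 445.3   0. ]
pink_cup 0.9 [309.2 292.9] [484.2 455.    0. ]
{'clock': 1.0, 'joints': array([62.5,  5. , 78.5,  0. , 96.5, -5.9]), 'joint_velocities': array([-0. ,  0.1,  0. ,  0.2, -0. ,  0. ]), 'joint_torque': array([ -0. , -34. , -30.3,   0.1,   0. ,  -0. ]), 'ee_pos': array([202.4, 511.4, 205.5]), 'tool_rot': array([180. ,  -0. , 158.4]), 'contact_force': array([-0.7, -0.1, -0. ]), 'torque': array([ 0., -0., -0.]), 'grasp_force': 0.0, 'finger_gap': 0.9994045722515614}
```

Run:
```python
import cv2
for c,(x,y) in(("scene",(190,180)),("side",(230,190))):
    im=cv2.imread(f"pics/{c}0.png")[y:y+150,x:x+200]
    cv2.imwrite(f"pics/{c}0c.png",cv2.resize(im,None,fx=4,fy=4,interpolation=2))
```

```text
(no output)
```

View pics/scene0c.png

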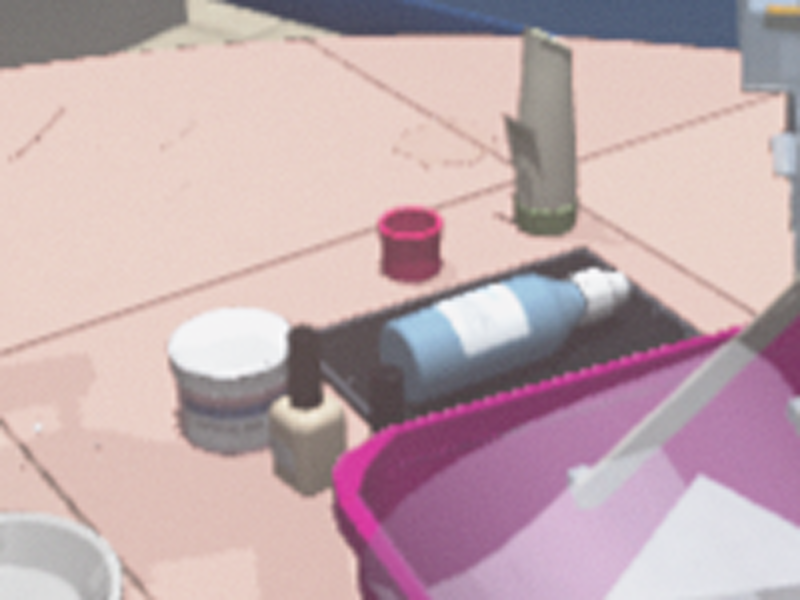

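View pics/side0c.png

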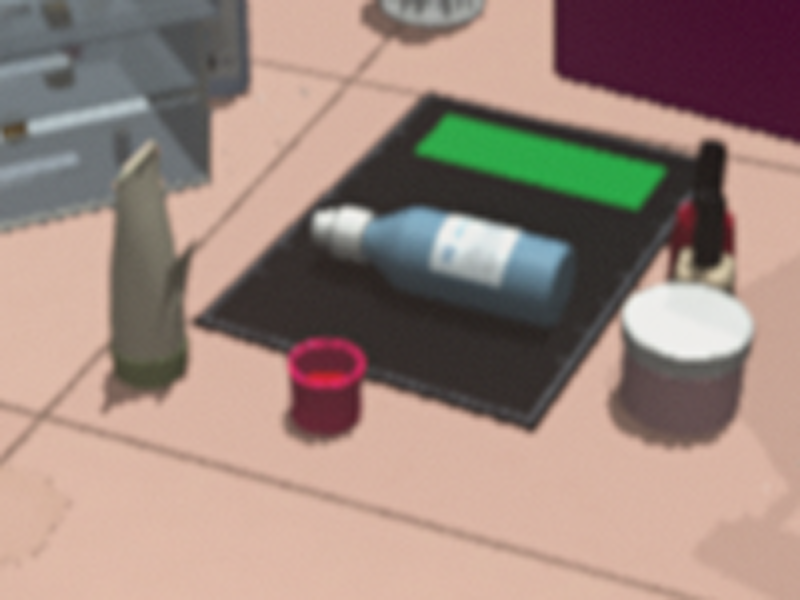

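View pics/side0.png

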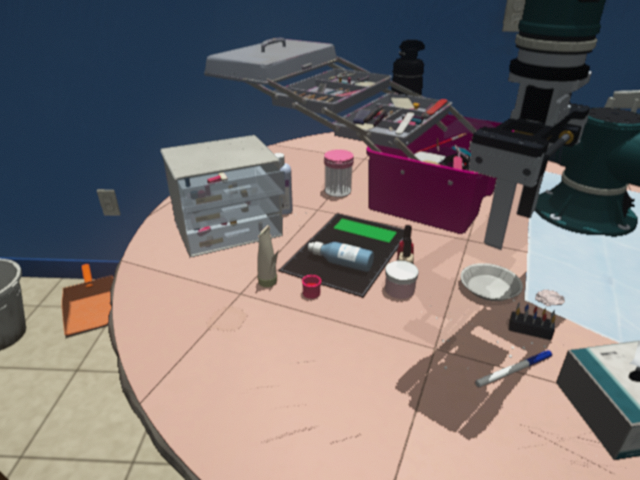

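Run:
```python
from h import *
np.set_printoptions(precision=1,suppress=True)
im=cv2.imread("pics/side0.png").astype(int)
b,g,rr=im[...,0],im[...,1],im[...,2]
m=((g>b+50)&(g>rr+50)).astype(np.uint8); m[:190]=0;m[300:]=0
ys,xs=np.nonzero(m); print(len(xs),xs.min(),xs.max(),ys.min(),ys.max())
P=np.array([at("side",x,y,3)[:2] for x,y in zip(xs,ys)],np.float32)
print("band rect",cv2.minAreaRect(P),cv2.boxPoints(cv2.minAreaRect(P)))
for n,(u,v) in dict(nozl=(281.2,270),c2=(338,213.75),c3=(362.5,297.5),c4=(406,227.5)).items(): print("mat",n,at("side",u,v,3))
print("bin base side",at("side",368.75,208.75,0))
for z in(0,50,100,150): print("scene rim",z,at("scene",275,297.5,z),at("scene",375,262.5,z))
print(tri([("scene",310.2,263.6),("side",349.8,256.1)]),tri([("scene",288.4,272.6),("side",368.8,264.3)]))
# nozzle tip centre
print("nozzle",tri([("scene",190+625/4,180+283/4),("side",230+318/4,190+222/4)]))
```

```text
685 334 395 219 241
band rect ((443.4812316894531, 222.1705322265625), (46.826778411865234, 125.26593017578125), 80.37494659423828) [[377.8 209.6]
 [501.3 188.6]
 [509.1 234.8]
 [385.6 255.7]]
mat nozl [553.4 410.9   3. ]
mat c2 [515.  172.7   3. ]
mat c3 [393.9 442.7   3. ]
mat c4 [362.4 186.4   3. ]
bin base side [456.9 122.9   0. ]
scene rim 0 [350.9 342.   -0. ] [560.7 305.9   0. ]
scene rim 50 [312.  285.6  50. ] [498.5 253.6  50. ]
scene rim 100 [273.  229.3 100. ] [436.3 201.2 100. ]
scene rim 150 [234.  172.9 150. ] [374.1 148.8 150. ]
[440.4 356.2  22.9] [400.6 366.2  17.8]
nozzle [521.6 345.8  23.2]
```

View pics/scene0.png

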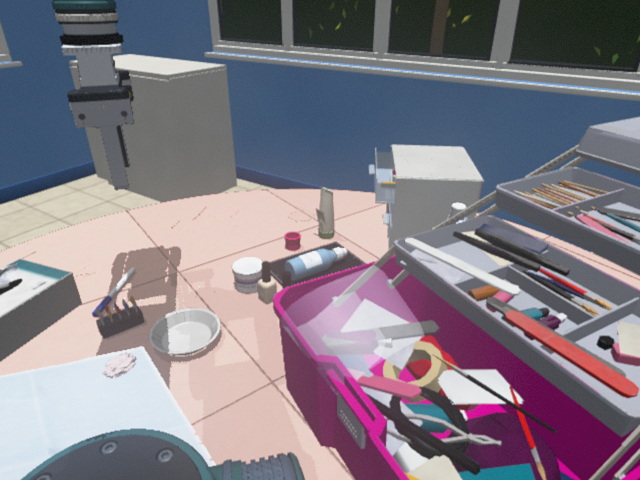

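Run:
```python
from h import *
np.set_printoptions(precision=1,suppress=True)
a=at("side",369,209,0);b=at("side",465,229,0);print("base",a,b)
for u in(368,):
    for z in(90,110,130,150,170): print(z,at("side",u,150,z),at("side",490,179,z),at("scene",275,297,z),at("scene",390,262,z))
# trays: lower-left corner scene (395,240); side lid etc
print("tray",tri([("scene",395,243),("side",452,104)]),tri([("scene",395,243),("side",368,142)]))
c=r.get_calibration("wrist");print(np.array(c["tool_from_camera"]),c["vertical_fov"])
cv2.imwrite("pics/wrist0.png",r.camera("wrist"))
```

```text
base [456.1 123.9   0. ] [244.  148.9   0. ]
90 [492.9  -3.3  90. ] [211.   81.1  90. ] [281.5 241.4  90. ] [467.  197.5  90. ]
110 [481.9  48.3 110. ] [213.7 128.6 110. ] [265.8 218.8 110. ] [441.2 177.3 110. ]
130 [471. 100. 130.] [216.5 176.2 130. ] [250.2 196.3 130. ] [415.3 157.2 130. ]
150 [460.1 151.7 150. ] [219.3 223.8 150. ] [234.6 173.7 150. ] [389.4 137.  150. ]
170 [449.2 203.3 170. ] [222.1 271.3 170. ] [218.9 151.1 170. ] [363.5 116.8 170. ]
tray [310.2  71.  235.7] [447.9 166.4 159.1]
[[   0.    -1.    -0.2   66.3]
 [   1.     0.     0.    -0.8]
 [  -0.    -0.2    1.  -179.7]
 [   0.     0.     0.     1. ]] 62.71385566240366
```

View pics/wrist0.png

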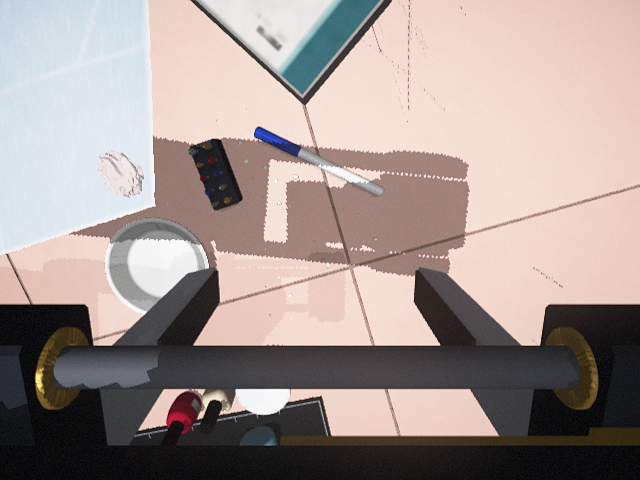

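carry_out:
  targets:
    - [[0.894, 0, 0, 0, 0, 0, -0.8], [0.894, 0, 0, 0, 0, 0, -0.8], [0.894, 0, 0, 0, 0, 0, -0.8], [0.894, -1, -0.4, 0, 0, 0, 0], [0.894, -1, -0.4, 0, 0, 0, 0], [0.894, -1, -0.4, 0, 0, 0, 0], [0.894, -1, -0.4, 0, 0, 0, 0], [0.894, -1, -0.4, 0, 0, 0, 0]]
  grip_force: 10

```text
clock: 2.05
ee_pos: [318.0, 440.8, 205.6]
tool_rot: [180.0, 0.0, 170.4]
contact_force: [-0.5, 0.2, -0.1]
finger_gap: 0.187
grasp_force: 0.0
```

carry_out:
  targets:
    - [[0.894, -0.7, -0.25, 0, 0, 0, 0], [0.894, -0.7, -0.25, 0, 0, 0, 0], [0.894, -0.7, -0.25, 0.9, 0, 0, 0], [0.894, -0.7, -0.25, 0.9, 0, 0, 0], [0.894, -0.7, -0.25, 0.9, 0, 0, 0], [0.894, -0.7, -0.25, 0.9, 0, 0, 0], [0.894, -0.7, -0.25, 0.9, 0, 0, 0], [0.894, -0.7, -0.25, 0.9, 0, 0, 0]]

```text
clock: 3.05
ee_pos: [447.7, 368.4, 69.8]
tool_rot: [180.0, -0.0, 170.4]
contact_force: [-0.7, 0.3, 0.2]
finger_gap: 0.102
grasp_force: 0.0
```

carry_out:
  targets:
    - [[0.894, 0, 0, 0.5, 0, 0, 0], [0.894, 0, 0, 0.4, 0, 0, 0], [0.894, 0, 0, 0.1, 0, 0, 0], [0.894, 0, 0, 0.06, 0, 0, 0], [0.894, 0, 0, 0.04, 0, 0, 0], [0.894, 0, 0, 0, 0, 0, 0], [0.894, 0, 0, 0, 0, 0, 0], [0.894, 0, 0, 0, 0, 0, 0]]

```text
clock: 4.05
ee_pos: [447.1, 368.7, 43.2]
tool_rot: [180.0, 0.0, 170.4]
contact_force: [-0.0, 0.5, -0.3]
finger_gap: 0.106
grasp_force: 0.0
```

```bash
cat >> h.py <<'E'
np.set_printoptions(precision=1,suppress=True)
ex=np.array([.986,-.167]); ey=np.array([.167,.986]); band=np.array([443.7,223.])
def bottle(cams=("scene","side")):
    q={"bottle_mid":[], "mist_bottle":[]}
    for c in cams:
        r.camera(c)
        for k in q:
            for d in r.landmark_of(c,k)[:1]:
                u,v=d["xy"][0]*640,d["xy"][1]*480; p=at(c,u,v,22.5)[:2]-band
                print(c,k,round(d["p"],2),"xy in band frame",p@ex,p@ey)
    s=r.read_state(); t=s["ee_pos"][:2]-band
    print("tip",t@ex,t@ey,s["ee_pos"][2],"F",s["contact_force"],s["clock"])
E
python3 -c "
from h import *
bottle()
cv2.imwrite('pics/side1.png',cv2.resize(r.camera('side')[170:320,250:450],None,fx=4,fy=4,interpolation=2))"
```

```text
scene bottle_mid 0.58 xy in band frame -21.02482018861113 130.1114834269728
scene mist_bottle 0.64 xy in band frame -75.04167512478398 118.90731904130563
side bottle_mid 0.6 xy in band frame -64.50236427231904 136.8860629310802
side mist_bottle 0.92 xy in band frame -58.63180191022374 127.3361611011662
tip -21.027255061620217 144.19565366380047 42.979455750411326 F [-0.2  1.  -0.6] 4.35
```

View pics/side1.png

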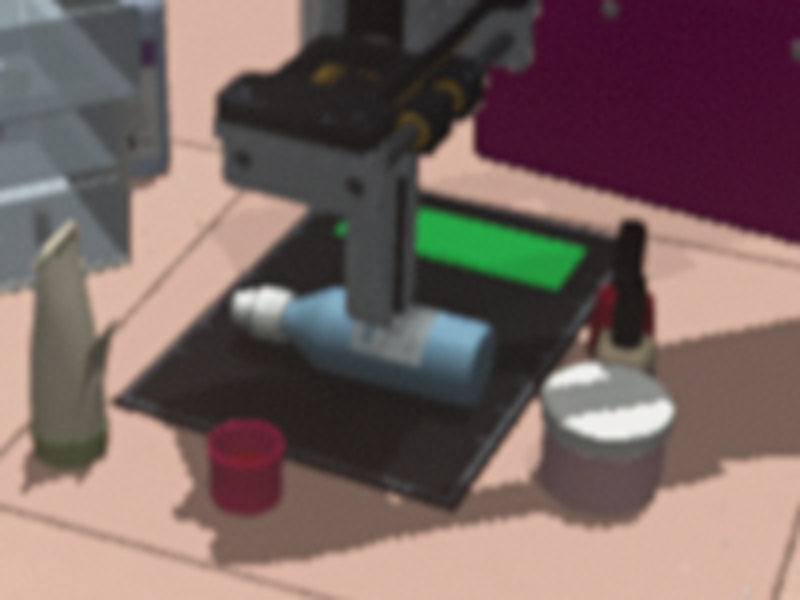

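carry_out:
  targets:
    - [[0.894, 0, 0, 0.04, 0, 0, 0], [0.894, 0, 0, 0, 0, 0, 0], [0.894, 0, 0, 0.04, 0, 0, 0], [0.894, 0, 0, 0, 0, 0, 0], [0.894, 0, 0, 0, 0, 0, 0], [0.894, 0, 0, 0, 0, 0, 0], [0.894, 0, 0, 0, 0, 0, 0], [0.894, 0, 0, 0, 0, 0, 0]]

```text
clock: 5.4
ee_pos: [447.3, 369.2, 41.7]
tool_rot: [179.9, 0.0, 170.4]
contact_force: [-1.3, 0.5, 5.6]
finger_gap: 0.106
grasp_force: 2.7
```

carry_out:
  targets:
    - [[0.894, 0, -0.2, 0, 0, 0, 0], [0.894, 0, -0.3, 0, 0, 0, 0], [0.894, 0, -0.4, 0, 0, 0, 0], [0.894, 0, -0.4, 0, 0, 0, 0], [0.894, 0, -0.4, 0, 0, 0, 0], [0.894, 0, -0.3, 0, 0, 0, 0], [0.894, 0, -0.2, 0, 0, 0, 0], [0.894, 0, 0, 0, 0, 0, 0]]

```text
clock: 6.4
ee_pos: [436.7, 313.8, 39.8]
tool_rot: [-179.9, -0.1, 170.4]
contact_force: [0.2, -0.2, 0.3]
finger_gap: 0.103
grasp_force: 0.0
```

```bash
python3 -c "
from h import *
bottle()
cv2.imwrite('pics/side2.png',cv2.resize(r.camera('side')[170:320,250:450],None,fx=4,fy=4,interpolation=2))"
```

```text
scene bottle_mid 0.97 xy in band frame -20.26158109157074 101.99041720400172
scene mist_bottle 0.66 xy in band frame -74.54676164217756 94.50282417954246
side bottle_mid 0.97 xy in band frame -28.024694801615507 102.61076649882158
side mist_bottle 0.91 xy in band frame -64.53176470766287 105.38426138186149
tip -21.224970205644947 89.38576024793136 40.76333442608789 F [-1.  -0.1  0.8] 6.7
```

View pics/side2.png

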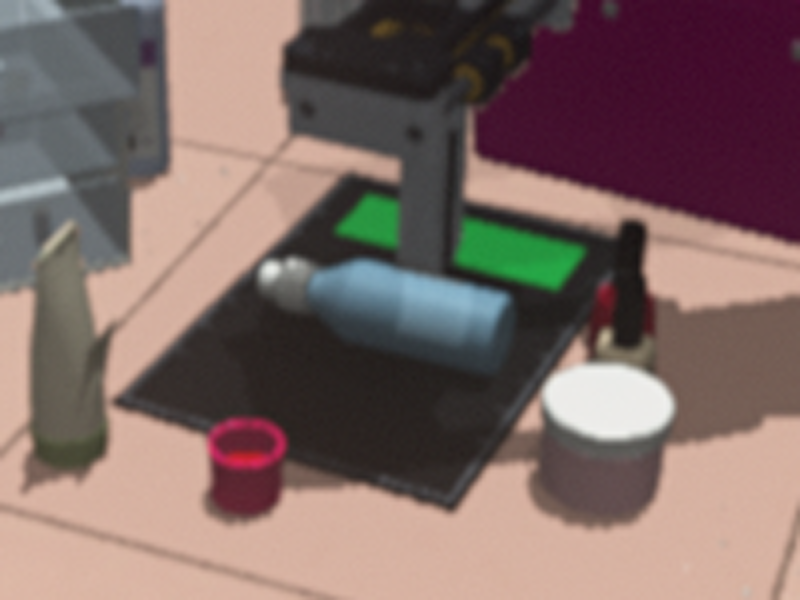

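carry_out:
  targets:
    - [[0.894, 0, 0, -0.4, 0, 0, 0], [0.894, 0, 0, -0.6, 0, 0, 0], [0.894, 0, 0, 0, 0, 0, 0], [0.894, 0, 0.2, 0, 0, 0, 0], [0.894, 0, 0.2, 0, 0, 0, 0], [0.894, 0, 0.2, 0, 0, 0, 0], [0.894, 0, 0.2, 0, 0, 0, 0], [0.894, 0, 0.2, 0, 0, 0, 0]]

```text
clock: 7.75
ee_pos: [442.0, 339.5, 65.8]
tool_rot: [-180.0, -0.0, 170.4]
contact_force: [-0.3, 0.9, -0.4]
finger_gap: 0.106
grasp_force: 0.0
```

```bash
python3 -c "
from h import *
bottle()"
```

```text
scene bottle_mid 0.74 xy in band frame -19.302668628069505 102.67267628184604
scene mist_bottle 0.89 xy in band frame -73.17514293488183 95.8434918150619
side bottle_mid 0.93 xy in band frame -22.132603118079878 99.09300238656532
side mist_bottle 0.85 xy in band frame -68.16320235402073 114.05164228383013
tip -21.038356667328372 114.09312896878346 65.9606787072923 F [ 0.3 -0.5  0.5] 8.05
```

carry_out:
  targets:
    - [[0.894, 0, 0, 0.6, 0, 0, 0], [0.894, 0, 0, 0.3, 0, 0, 0], [0.894, 0, 0, 0, 0, 0, 0], [0.894, 0, 0, 0.04, 0, 0, 0], [0.894, 0, 0, 0.03, 0, 0, 0], [0.894, 0, 0, 0.03, 0, 0, 0], [0.894, 0, 0, 0, 0, 0, 0], [0.894, 0, 0, 0, 0, 0, 0]]

```text
clock: 9.05
ee_pos: [442.0, 339.8, 42.1]
tool_rot: [179.9, 0.0, 170.4]
contact_force: [-2.2, 0.7, 6.0]
finger_gap: 0.108
grasp_force: 2.8
```

carry_out:
  targets:
    - [[0.894, 0, -0.2, 0, 0, 0, 0], [0.894, 0, -0.3, 0, 0, 0, 0], [0.894, 0, -0.4, 0, 0, 0, 0], [0.894, 0, -0.4, 0, 0, 0, 0], [0.894, 0, -0.4, 0, 0, 0, 0], [0.894, 0, -0.2, 0, 0, 0, 0], [0.894, 0, -0.1, 0, 0, 0, 0], [0.894, 0, 0, 0, 0, 0, 0]]

```text
clock: 10.05
ee_pos: [433.1, 289.6, 40.3]
tool_rot: [-180.0, -0.1, 170.4]
contact_force: [0.5, 0.3, 0.6]
finger_gap: 0.108
grasp_force: 0.0
```

```bash
python3 -c "
from h import *
bottle()
cv2.imwrite('pics/side3.png',cv2.resize(r.camera('side')[170:320,250:450],None,fx=4,fy=4,interpolation=2))"
```

```text
scene bottle_mid 0.71 xy in band frame -20.795166417453686 84.06699697187346
scene mist_bottle 0.54 xy in band frame -70.46324367478532 72.99092569013888
side bottle_mid 0.7 xy in band frame -21.320484525477294 81.39038066368434
side mist_bottle 0.68 xy in band frame -63.51229675263656 76.61274730907833
tip -21.078706826095768 64.39084845243184 40.92768651187484 F [-0.1  0.1 -0.4] 10.35
```

View pics/side3.png

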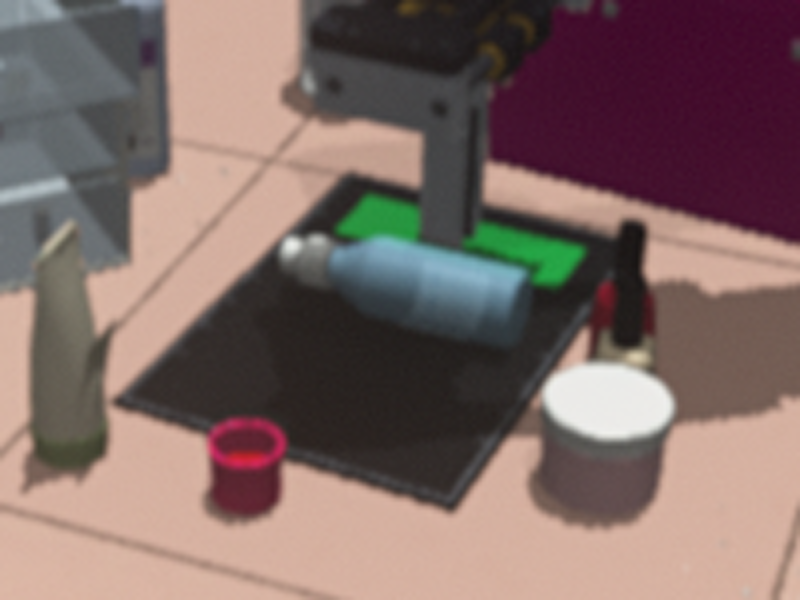

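carry_out:
  targets:
    - [[0.894, 0, 0, -0.5, 0, 0, 0], [0.894, 0, 0, -0.5, 0, 0, 0], [0.894, 0, 0.4, 0, 0, 0, 0], [0.894, 0, 0.4, 0, 0, 0, 0], [0.894, 0, 0.4, 0, 0, 0, 0], [0.894, 0, 0.04, 0, 0, 0, 0], [0.894, 0, 0, 0.4, 0, 0, 0], [0.894, 0, 0, 0.4, 0, 0, 0]]

```text
clock: 11.4
ee_pos: [438.5, 320.0, 44.9]
tool_rot: [-180.0, -0.0, 170.4]
contact_force: [0.1, -0.1, -0.4]
finger_gap: 0.107
grasp_force: 0.0
```

carry_out:
  targets:
    - [[0.894, 0, 0, 0.12, 0, 0, 0], [0.894, 0, 0, 0.04, 0, 0, 0], [0.894, 0, 0, 0.04, 0, 0, 0], [0.894, 0, 0, 0, 0, 0, 0], [0.894, 0, 0, 0, 0, 0, 0], [0.894, 0, -0.2, 0, 0, 0, 0], [0.894, 0, -0.3, 0, 0, 0, 0], [0.894, 0, -0.4, 0, 0, 0, 0]]

```text
clock: 12.4
ee_pos: [436.1, 297.8, 42.0]
tool_rot: [179.9, 0.2, 170.4]
contact_force: [1.6, 0.5, 3.0]
finger_gap: 0.107
grasp_force: 1.3
```

carry_out:
  targets:
    - [[0.894, 0, -0.4, 0, 0, 0, 0], [0.894, 0, -0.3, 0, 0, 0, 0], [0.894, 0, -0.2, 0, 0, 0, 0], [0.894, 0, 0, 0, 0, 0, 0], [0.894, 0, 0, -0.2, 0, 0, 0], [0.894, 0, 0, -0.6, 0, 0, 0], [0.894, 0, 0, -0.2, 0, 0, 0], [0.894, 0, 0, 0, 0, 0, 0]]

```text
clock: 13.4
ee_pos: [431.6, 276.3, 66.6]
tool_rot: [180.0, 0.0, 170.4]
contact_force: [0.9, -0.8, 0.1]
finger_gap: 0.108
grasp_force: 0.0
```

```bash
python3 -c "
from h import *
bottle()"
```

```text
scene bottle_mid 0.53 xy in band frame -21.341377369093365 51.856199020477305
side bottle_mid 0.88 xy in band frame -17.396642146956687 52.510810144529195
side mist_bottle 0.93 xy in band frame -59.282881237367924 54.16874951098783
tip -21.311995952865633 50.05470389331084 65.52228848664097 F [-0.4  0.2  0.1] 13.7
```

carry_out:
  targets:
    - [[0.894, 0, 0.3, 0, 0, 0, 0], [0.894, 0, 0.3, 0, 0, 0, 0], [0.894, 0, 0, 0.4, 0, 0, 0], [0.894, 0, 0, 0.4, 0, 0, 0], [0.894, 0, 0, 0.1, 0, 0, 0], [0.894, 0, 0, 0.05, 0, 0, 0], [0.894, 0, 0, 0.05, 0, 0, 0], [0.894, 0, 0, 0, 0, 0, 0]]

```text
clock: 14.7
ee_pos: [433.6, 291.4, 42.2]
tool_rot: [179.9, -0.0, 170.4]
contact_force: [-3.6, 0.2, 5.5]
finger_gap: 0.109
grasp_force: 2.8
```

carry_out:
  targets:
    - [[0.894, 0, -0.2, 0, 0, 0, 0], [0.894, 0, -0.3, 0, 0, 0, 0], [0.894, 0, -0.3, 0, 0, 0, 0], [0.894, 0, -0.3, 0, 0, 0, 0], [0.894, 0, -0.3, 0, 0, 0, 0], [0.894, 0, -0.2, 0, 0, 0, 0], [0.894, 0, 0, 0, 0, 0, 0], [0.894, 0, 0, 0, 0, 0, 0]]

```text
clock: 15.7
ee_pos: [427.9, 251.3, 41.2]
tool_rot: [180.0, 0.1, 170.4]
contact_force: [2.2, -0.6, 3.3]
finger_gap: 0.104
grasp_force: 1.4
```

```bash
python3 -c "
from h import *
bottle()
cv2.imwrite('pics/side4.png',cv2.resize(r.camera('side')[170:320,250:450],None,fx=4,fy=4,interpolation=2))"
```

```text
side bottle_mid 0.78 xy in band frame -16.63975764155654 40.835915916434196
side mist_bottle 0.79 xy in band frame -61.5889341890905 43.76741906994354
tip -20.70193446714574 25.44812853955557 41.1669809660546 F [ 3.1 -1.3  3.3] 16.0
```

carry_out:
  targets:
    - [[0.894, 0, 0, -0.2, 0, 0, 0], [0.894, 0, 0, -0.8, 0, 0, 0], [1, 0, 0.5, -0.2, 0, 0, 0], [1, 0, 0.5, 0, 0, 0, 0], [1, 0, 0, 0, 0, 0, 1], [1, 0, 0, 0, 0, 0, 1], [1, 0, 0, 0, 0, 0, 1], [1, 0, 0, 0, 0, 0, 1]]

```text
clock: 17.05
ee_pos: [430.5, 276.7, 69.7]
tool_rot: [-179.9, -0.1, 150.3]
contact_force: [-0.4, -0.3, -0.2]
finger_gap: 0.002
grasp_force: 0.0
```

carry_out:
  targets:
    - [[1, 0, 0, 0, 0, 0, 1], [1, 0, 0, 0, 0, 0, 1], [1, 0, 0, 0, 0, 0, 1], [1, 0, 0, 0, 0, 0, 1], [1, 0, 0, 0, 0, 0, 1], [1, 0, 0, 0, 0, 0, 1], [1, 0, 0, 0, 0, 0, 1], [1, 0, 0, 0, 0, 0, 1]]

```text
clock: 18.05
ee_pos: [430.5, 276.7, 69.7]
tool_rot: [-179.9, -0.0, 110.3]
contact_force: [0.3, 0.2, 0.1]
finger_gap: 0.002
grasp_force: 0.0
```

carry_out:
  targets:
    - [[1, 0, 0, 0, 0, 0, 1], [1, 0, 0, 0, 0, 0, 1], [1, 0, 0, 0, 0, 0, 1], [1, 0, 0, 0, 0, 0, 1], [1, 0, 0, 0, 0, 0, 1], [1, 0, 0, 0, 0, 0, 1], [1, 0, 0, 0, 0, 0, 0], [1, 0, 0, 0, 0, 0, 0]]

```text
clock: 19.05
ee_pos: [430.9, 276.3, 70.3]
tool_rot: [-179.9, 0.0, 80.5]
contact_force: [0.3, 0.9, -0.2]
finger_gap: 0.006
grasp_force: 0.0
```

```bash
python3 -c "
from h import *
bottle()
cv2.imwrite('pics/side5.png',cv2.resize(r.camera('side')[170:320,250:450],None,fx=4,fy=4,interpolation=2))"
```

```text
side bottle_mid 0.85 xy in band frame -15.335829241812371 29.63675209656953
side mist_bottle 0.77 xy in band frame -64.41017484406449 37.637732746931064
tip -21.00905893993475 50.21970929001926 71.01494252863121 F [ 1.  -0.1 -0.3] 19.35
```

View pics/side5.png

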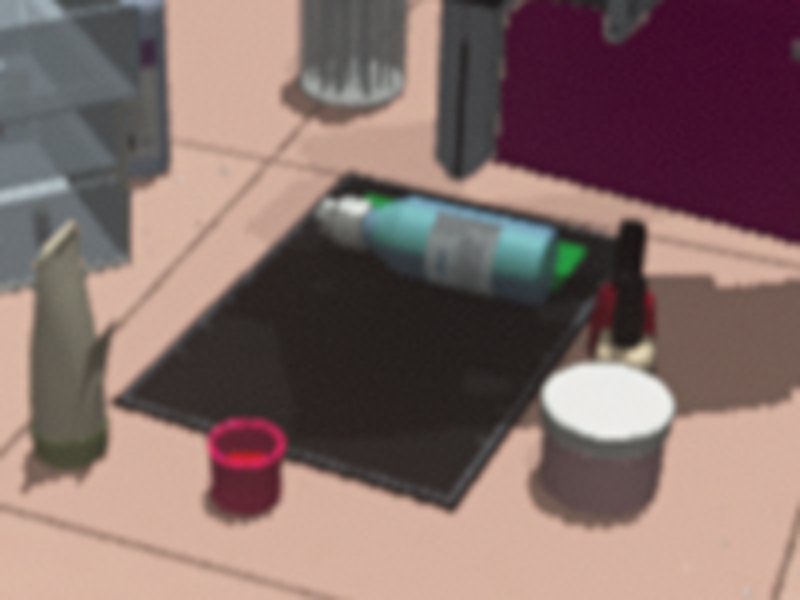

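carry_out:
  targets:
    - [[1, -0.3, 0, 0, 0, 0, 0], [1, -0.27, 0, 0.3, 0, 0, 0], [1, 0, 0, 0.4, 0, 0, 0], [1, 0, 0, 0.3, 0, 0, 0], [1, 0, 0, 0.08, 0, 0, 0], [1, 0, 0, 0.05, 0, 0, 0], [1, 0, 0, 0.05, 0, 0, 0], [1, 0, 0, 0, 0, 0, 0]]

```text
clock: 20.4
ee_pos: [429.2, 262.3, 42.1]
tool_rot: [180.0, -0.1, 80.4]
contact_force: [-1.4, 1.2, 2.3]
finger_gap: 0.005
grasp_force: 1.4
```

carry_out:
  targets:
    - [[1, -0.1, 0, 0, 0, 0, 0], [1, -0.2, 0, 0, 0, 0, 0], [1, -0.2, 0, 0, 0, 0, 0], [1, -0.2, 0, 0, 0, 0, 0], [1, -0.2, 0, 0, 0, 0, 0], [1, -0.2, 0, 0, 0, 0, 0], [1, -0.1, 0, 0, 0, 0, 0], [1, 0, 0, 0, 0, 0, 0]]

```text
clock: 21.4
ee_pos: [423.5, 232.1, 41.0]
tool_rot: [-179.9, 0.0, 80.4]
contact_force: [0.0, -0.2, 0.2]
finger_gap: 0.006
grasp_force: 0.0
```

carry_out:
  targets:
    - [[1, 0, 0, -0.2, 0, 0, 0], [1, 0, 0, -0.8, 0, 0, 0], [1, 0, 0, 0, 0, 0, 0], [1, 0.2, 0, 0, 0, 0, 0], [1, 0.2, 0, 0, 0, 0, 0], [1, 0, 0, 0, 0, 0, 0], [1, 0, 0, 0, 0, 0, 0], [1, 0, 0, 0, 0, 0, 0]]

```text
clock: 22.4
ee_pos: [425.6, 242.2, 66.3]
tool_rot: [-180.0, 0.0, 80.4]
contact_force: [0.5, 0.4, 0.4]
finger_gap: 0.008
grasp_force: 0.0
```

```bash
python3 -c "
from h import *
bottle()"
```

```text
scene mist_bottle 0.26 xy in band frame -136.39324036865133 76.9276133671976
side bottle_mid 0.9 xy in band frame -12.124926045008634 13.063200129070639
side mist_bottle 0.58 xy in band frame -60.54019437505469 23.84533907917434
tip -20.946354392518593 15.897538543023357 66.5414132814171 F [0.7 0.1 0.8] 22.7
```

carry_out:
  targets:
    - [[1, 0.16, 0, 0, 0, 0, 0], [1, 0, 0, 0.4, 0, 0, 0], [1, 0, 0, 0.4, 0, 0, 0], [1, 0, 0, 0.1, 0, 0, 0], [1, 0, 0, 0.06, 0, 0, 0], [1, 0, 0, 0.05, 0, 0, 0], [1, 0, 0, 0, 0, 0, 0], [1, 0, 0, 0, 0, 0, 0]]

```text
clock: 23.7
ee_pos: [426.3, 246.6, 42.1]
tool_rot: [180.0, -0.1, 80.4]
contact_force: [-3.5, -0.5, 6.1]
finger_gap: 0.005
grasp_force: 2.8
```

carry_out:
  targets:
    - [[1, -0.1, 0, 0, 0, 0, 0], [1, -0.2, 0, 0, 0, 0, 0], [1, -0.2, 0, 0, 0, 0, 0], [1, -0.2, 0, 0, 0, 0, 0], [1, -0.2, 0, 0, 0, 0, 0], [1, -0.15, 0, 0, 0, 0, 0], [1, 0, 0, 0, 0, 0, 0], [1, 0, 0, 0, 0, 0, 0]]

```text
clock: 24.7
ee_pos: [421.9, 220.3, 41.0]
tool_rot: [-180.0, 0.0, 80.4]
contact_force: [-0.1, -0.1, -0.1]
finger_gap: 0.008
grasp_force: 0.0
```

carry_out:
  targets:
    - [[1, 0, 0, -0.2, 0, 0, 0], [1, 0, 0, -0.8, 0, 0, 0], [1, 0, 0, -0.8, 0, 0, 0], [1, 0, 0, -0.8, 0, 0, 0], [1, 1, 0, 0, 0, 0, 0], [1, 1, 0, 0, 0, 0, 0], [1, 1, 0, 0, 0, 0, 0], [1, 1, 0, 0, 0, 0, 0]]

```text
clock: 25.7
ee_pos: [438.8, 319.9, 106.6]
tool_rot: [180.0, -0.0, 80.4]
contact_force: [0.3, 0.4, -0.0]
finger_gap: 0.004
grasp_force: 0.0
```

```bash
python3 -c "
from h import *
bottle()
im=r.camera('side'); cv2.imwrite('pics/side6.png',cv2.resize(im[170:320,250:450],None,fx=4,fy=4,interpolation=2))
c=r.get_calibration('side'); V=np.array(c['view']); f=240/np.tan(np.radians(c['vertical_fov'])/2)
m=r.outline_of('side','mist_bottle')[0]; print(m['p'],m['extent'])
m=m['region']
import itertools
from scipy.optimize import minimize
H,W=m.shape
def mask(p):
    o=np.array([*(band+p[0]*ex+p[1]*ey),22.5]); a=np.array([*(np.cos(p[2])*ex+np.sin(p[2])*ey),0]); n=np.array([-a[1],a[0],0])
    t=np.linspace(0,2*np.pi,40); im=np.zeros((H,W),np.uint8)
    for pts in ([(-45,19.5),(30,19.5)],[(30,19.5),(45,14)],[(45,11.5),(78,11.5)]):
        P=np.concatenate([o+s*a+rr*(np.cos(t)[:,None]*n+np.sin(t)[:,None]*np.array([0,0,1])) for s,rr in pts])
        C=P@V[:3,:3].T+V[:3,3]; uv=C[:,:2]/C[:,2:]*f+[c['cx'],c['cy']]
        cv2.fillConvexPoly(im,cv2.convexHull((uv*16).round().astype(np.int32)),1,shift=4)
    return im>0
def cost(p): k=mask(p); return 1-(k&m).sum()/(k|m).sum()
b=min((minimize(cost,[x,y,0],method='Nelder-Mead',options=dict(initial_simplex=[[x,y,0],[x+6,y,0],[x,y+6,0],[x,y,.15]])) for x in(-25,-15) for y in(-5,5)),key=lambda q:q.fun)
print(b.x,b.fun)
"
```

```text
side bottle_mid 0.98 xy in band frame -19.924840252722184 -0.367141794525492
side mist_bottle 0.64 xy in band frame -53.07676520770676 0.7456834399941147
tip -21.053109215634507 92.99205991344566 106.26540451976834 F [ 0.2 -0.6  0. ] 26.0
0.65 [0.5687, 0.4681, 0.0925, 0.05]
[-11.7   6.8   0. ] 0.1325301204819277
```

View pics/side6.png

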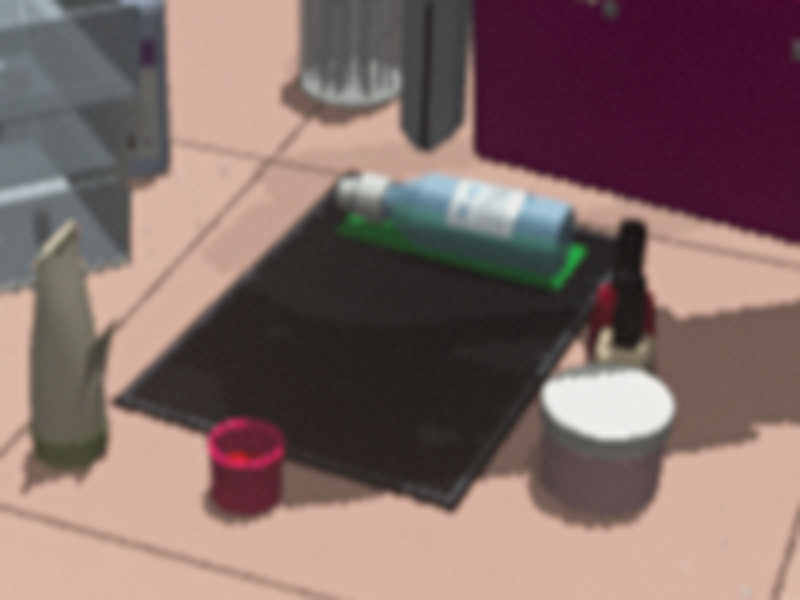

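```bash
python3 -c "
from h import *
im=r.camera('side').astype(int); b,g,rr=im[...,0],im[...,1],im[...,2]
m=((g>b+15)&(g>rr+25)); m[:200]=0; m[260:]=0
ys,xs=np.nonzero(m); P=np.array([at('side',x,y,3)[:2]-band for x,y in zip(xs,ys)])
X,Y=P@ex,P@ey
for x in range(-55,50,10):
    k=abs(X-x)<5; print(x,k.sum(),Y[k].min() if k.any() else '',Y[k].max() if k.any() else '')
for _ in range(3):
    r.camera('side'); d=r.landmark_of('side','bottle_mid')[0]; p=at('side',d['xy'][0]*640,d['xy'][1]*480,22.5)[:2]-band; print(d['p'],p@ex,p@ey)
"
```

```text
-55 37 -25.178132088372124 19.646205943032793
-45 12 11.605799513120417 19.928530715649377
-35 10 12.664189322222509 20.071144615910832
-25 11 12.78272611024665 20.214739504714732
-15 8 13.852501708609974 19.412314264115395
-5 8 14.100341933488682 19.554623481560927
5 6 15.057367968013724 19.697921806774637
15 6 15.315409554709236 19.98752731744853
25 12 6.94261216382901 19.170204081797372
35 21 -2.5967879552092956 20.281215333862143
45 23 -1.6119510115648712 19.459152427970288
0.78 -13.292363992453419 1.3247653752038102
0.94 -14.104356125388323 0.8980966134466677
0.61 -17.614570585752865 4.640606593562004
```

carry_out:
  targets:
    - [[1, -0.9, 0, 0.3, 0, 0, 0], [1, -0.9, 0, 0.3, 0, 0, 0], [1, -0.8, 0, 0.3, 0, 0, 0], [1, -0.7, 0, 0.3, 0, 0, 0], [1, -0.1, 0, 0.6, 0, 0, 0], [1, 0, 0, 0.5, 0, 0, 0], [1, 0, 0, 0.2, 0, 0, 0], [1, 0, 0, 0, 0, 0, 0]]

```text
clock: 27.45
ee_pos: [424.4, 235.5, 43.3]
tool_rot: [-180.0, 0.0, 80.4]
contact_force: [0.3, -1.3, -0.7]
finger_gap: 0.004
grasp_force: 0.0
```

carry_out:
  targets:
    - [[1, 0, 0, 0.05, 0, 0, 0], [1, 0, 0, 0.05, 0, 0, 0], [1, 0, 0, 0, 0, 0, 0], [1, -0.1, 0, 0, 0, 0, 0], [1, -0.1, 0, 0, 0, 0, 0], [1, -0.1, 0, 0, 0, 0, 0], [1, -0.1, 0, 0, 0, 0, 0], [1, 0, 0, 0, 0, 0, 0]]

```text
clock: 28.45
ee_pos: [423.5, 225.1, 42.1]
tool_rot: [179.9, -0.0, 80.4]
contact_force: [-0.8, -0.0, 5.4]
finger_gap: 0.007
grasp_force: 2.7
```

carry_out:
  targets:
    - [[1, 0, 0, 0, 0, 0, 0], [1, 0, 0, -0.05, 0, 0, 0], [1, 0, 0, -0.3, 0, 0, 0], [1, 0, 0, -0.8, 0, 0, 0], [1, 0, 0, -0.8, 0, 0, 0], [1, 1, 0, -0.5, 0, 0, 0], [1, 1, 0, 0, 0, 0, 0], [1, 1, 0, 0, 0, 0, 0]]

```text
clock: 29.45
ee_pos: [435.3, 299.7, 102.6]
tool_rot: [180.0, 0.0, 80.4]
contact_force: [0.7, -0.1, 0.6]
finger_gap: 0.006
grasp_force: 0.0
```

```bash
python3 -c "
from h import *
im=r.camera('side'); cv2.imwrite('pics/side7.png',im); im=im.astype(int); b,g,rr=im[...,0],im[...,1],im[...,2]
m=((g>b+15)&(g>rr+25)); m[:200]=0; m[260:]=0
ys,xs=np.nonzero(m); P=np.array([at('side',x,y,3)[:2]-band for x,y in zip(xs,ys)])
X,Y=P@ex,P@ey
for x in range(-45,20,10):
    k=abs(X-x)<5; print(x,k.sum(),Y[k].min() if k.any() else '',Y[k].max() if k.any() else '')
for _ in range(4):
    r.camera('side'); d=r.landmark_of('side','bottle_mid')[0]; p=at('side',d['xy'][0]*640,d['xy'][1]*480,22.5)[:2]-band; print(d['p'],p@ex,p@ey)
print(r.read_state()['ee_pos'],r.read_state()['clock'])
"
```

```text
-45 18 7.000517988473358 19.928530715649377
-35 16 8.046760327369872 20.071144615910832
-25 17 8.149720591708002 20.214739504714732
-15 16 8.357795706925872 20.359325538782265
-5 14 8.462925639646016 19.554623481560927
5 14 10.383879609690256 19.842219587778864
15 11 9.642663624399313 19.027246698344047
0.94 -20.454035249945793 4.038073030111833
0.75 -15.344667720331836 -0.2027099956690631
0.77 -22.15112102738024 -0.41873586665196233
0.71 -11.075595354249867 -5.414842635284839
[435.2 298.4 102.5] 29.9
```

```bash
python3 -c "
from rig import r
print(r.sign_off())"
```

```text
the job is handed in; nothing more can be done
None
```

I rolled the bottle about a full turn onto the green band, took the hand away and handed the job in. My last measurements put it within about 5 mm of the band's centre line and aligned with it to within a few degrees; the judge's result was not shown.

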